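# Take a finished cell out of its toe-clamp fixture and hold it up for the underside check

## Robot

A 6-joint arm with a two-finger parallel gripper is mounted at the origin on the work surface. World frame = base frame: x ahead of the robot, y to its left, z up, the work surface at z = 0. Lengths are in m, angles in rad, forces in N, time in s.
With the tool pointing down it reaches from about 0.25 to 0.725 m from the base axis. Payload 4 kg.
Tool frame: the origin (TCP) lies on the centre line of the jaws, within the pads' length; the fingertips stand 22 mm ahead of it and the grasp point (between the pads) lies 3 mm ahead of it (bot.tip_reach is the distance from the TCP to the fingertips, in m); z points along the fingers, y is the line along which they close (so a half turn about z gives the same grasp; the last joint's range is limited). The gripper opens to 85 mm and grips with 20 to 120 N. Pads are 22 mm wide; open, the fingers measure 114 mm over their backs; the gripper's body (76 mm by 85 mm) begins 54 mm behind the grasp point. The pads swing forward as they close: fully open they stand 13 mm farther back than shut.
Start: joints at [1.143, 0.241, 0.005, 1.335, 0, 1.571], TCP at [0.207, 0.455, 0.253] pointing down, gripper open.
Joint ranges: [-2.72, 2.72], [-1.05, 1.87], [-1.09, 1.28], [-1.99, 2.15], [-1.42, 1.44], [-3.14, 3.14]. Speed limits (rad/s): [2.79, 2.79, 3.14, 3.14, 3.14, 3.14].

## Interface

Orientations are given as a unit quaternion [x, y, z, w].
In Python, from workcell import bot gives the robot as it stands. The module is installed in compiled form; this text tells all that it offers.
- The arm moves only by the tool apply_moves, never from a script. Its argument "commands" is a list of rows, each a list of 4 numbers: the shift along the tool's x, y, z scaled (see below), then the turn about the tool's z scaled (see below). In form: [[tx, ty, tz, roll], ...]. A call has exactly 5 rows; each row shifts and turns the commanded pose from where the row before left it, along the tool's axes as they then stand; what a row does not reach is not made up. The controller multiplies each number of a shift by 20 mm and each number of a turn by 60 degrees. A row lasts 1/12 s, in which the tool goes at most 41.7 mm and 7.16 degrees, less where a joint would pass 70% of its speed; a pose out of reach is approached as far as the arm can. A call with a number of a shift or a turn outside -1 to 1 is refused whole. A call with a gripper value outside its range is refused whole. "claw" is the closure, from 0 (fully open) to 1 (shut), set as the call begins (left out, the last holds). The fingers move at their own pace and stop on an object; the grip force is fixed at half the most. Time passes only in rows, so rows that do not move let the fingers close, or fill a call up. It gives the time, the measured TCP pose, the force, the opening and the grip force at its end, in the units of the state.
- bot.get_obs(): the state, without advancing time (a new reading comes with each control period).
- bot.camera(name): name is "side" or "top"; returns a dict with "image" (400x640x3 uint8, blue, green, red), "camera_matrix" (3x3 intrinsics, pixels), "R" (3x3) and "t" (3): a world point X has camera coordinates R X + t. Camera axes: x right, y down, z forward; pixel columns grow to the right and rows downward; lengths in m; the calibration is good to about 2 mm. A picture is of the moment at which its call begins. There is no depth.
- bot.job_done(): hands the job in; it is judged then, once.
The state is a dict: "clock": time; "joint_pos": joint angles; "joint_vel": joint speeds; "tau": joint torques, N m; "eef_pos": TCP position; "tool_rot": TCP orientation; "ft_force": force on the tool from outside, world axes, zero at the start; "ft_torque": the same for the moment, N m; "grip_width": finger opening in m; "grasp_force": force on a finger pad.
Only numpy, scipy, OpenCV 4.12 (cv2) and the standard library are available. Lean on these libraries where they do the work, as an engineer would, in place of code of your own. Each camera call takes 0.05 s, during which the arm holds its last target. There are 200 camera calls.

## Task

The battery cell in the bench fixture has its terminals done and is due for a look at its underside before packing. Loosen the wing knob of the toe clamp about a quarter turn anticlockwise, draw the clamp back until its toe is well clear of the cell, then lift the cell upright and straight up until its underside is about 10 cm above its seat and finish while holding it there over the fixture, level and still, in the gripper. Leave the other things on the bench where they are.

Things in the scene. Friction and masses are not known exactly. Their poses are not given: they have to be found in the camera images.
- cell: the battery cell standing in the fixture: blue block 26.5 mm thick (its x), 148 mm long (its y), 91 mm high (its z), black lid, on it two aluminium terminals 19 x 20 x 5 mm, 51 mm either side of the middle; 0.68 to 0.92 kg, evenly spread. Origin: centre of its underside. Its broad sides are free to grasp across the 26.5 mm over its upper 55 mm; guide walls stand beside the lower part
- fixture: the fixed aluminium bench fixture. Base plate 110 mm (x) by 330 mm (y from -220 to +110 mm), 12 mm thick. Origin: on the bench, right under the middle of the cell's starting place; x across the cell's thickness, y along its length and the clamp's rail, z up. End stop, 78 mm high, at the cell's +y end; rail with the sliding toe clamp at its -y end
- seat (a point): middle of the fixture's seat on which the cell stands, 20 mm above the bench; axes as the fixture's. The cell's underside starts here
- clamp (a joint): the sliding toe clamp's place on its rail, m: 0 = closed on the cell, grows as it is drawn back along the fixture's -y, stop at 0.042. An aluminium riser, 52 x 62 mm on plan, centred under the knob, with a steel toe plate on top. Locked by the knob it holds over 40 N; freed, it slides with about 3 N and stays where it is left
- knob (a joint): angle of the clamp's wing knob, rad: starts tight at 0 to 0.25, grows as it is turned anticlockwise seen from above (loosening), is free beyond 0.8, stop at 2.6. It takes about 0.3 N m to turn and stays where it is left
- knob_grip (a point): grip point of the black wing knob on top of the clamp, on its vertical axis, 148 mm above the bench, 108 mm from the seat along the fixture's -y when closed. The wing is a bar 54 mm long (this point's x), 13 mm thick (its y), 24 mm high, centred here; the toe plate's top is 27 mm below this point. The knob rides on the clamp: moving it sideways moves the clamp
- toe_tip (a point): middle of the lower front edge of the clamp's steel toe plate (34 mm wide, 8 mm thick). When closed it reaches 8 mm over the cell's -y end, 1.5 mm above the lid, and keeps the cell from being lifted until the clamp is drawn back
- carton: open cardboard carton 200 x 300 x 130 mm (flaps folded out beside it), lined with white foam, with another packed cell in it; bystander, heavy. Origin: centre of its underside
- spare_cell: another cell of the same make lying on its broad side on the bench (91 x 148 mm, 26.5 mm high), not in the fixture; bystander. Origin: middle of its footprint, on the bench
- tape_dispenser: tape dispenser 55 x 145 x 93 mm with a roll of tape; bystander. Origin: centre of its underside
- box_cutter: box cutter with a red handle, about 180 x 26 x 17 mm, lying beyond the fixture; bystander. Origin: centre of the handle's underside
- screwdriver: screwdriver 190 mm long, 26 mm thick handle, lying on the robot's side of the fixture; bystander. Origin: its middle, on the bench
- nut_tray: open grey tray 75 x 105 x 28 mm with nuts and copper links, beyond the fixture; bystander. Origin: centre of its underside
- multimeter: hand multimeter 145 x 78 x 42 mm lying on its back; bystander. Origin: centre of its underside
- foam_block: white foam block 60 x 110 x 45 mm on the robot's side of the fixture; bystander. Origin: centre of its underside

How it is judged:
By the outcome, as a careful person would: the job done as asked, in the order asked, and still so for the second after the job is handed in, while the arm keeps its last pose, push and grip.
It also fails if it takes over 51 s, if anything falls off the work surface, if the arm or the gripper's body presses on something with over 40 N, if the wrist force passes 120 N, or if a joint passes its speed limit or range.

## Working session

There is one attempt and no reset: what is moved stays moved. The work goes in short steps, Python scripts to look and compute and a tool call to move; the robot and the scene stay as the last step left them, time stands still between calls to the robot, and variables do not carry over. Pictures are saved under pics/ and viewed, at most 10 in all, crops included, and the job is handed in when it is done.

Besides the shell and the picture viewer there is one more tool, called after ">>>" in YAML: its name, and indented under it one key for each argument. apply_moves: Moves the arm, as the interface text tells. Shifts and turns lie within -1 to 1; 1 stands for 20 mm of shift or 60 degrees of turn. Its arguments: {"type":"object","properties":{"commands":{"type":"array","items":{"type":"array","items":{"type":"number","minimum":-1,"maximum":1}}},"claw":{"type":"number"}},"required":["commands"]}

```bash
mkdir -p pics
python3 - <<'E'
from workcell import bot
import cv2,numpy as np
o=bot.get_obs(); print({k:np.round(v,3) for k,v in o.items()}, bot.tip_reach)
for n in("top","side"):
    c=bot.camera(n); cv2.imwrite(f"pics/{n}0.png",c["image"]); np.savez(f"{n}.npz",K=c["camera_matrix"],R=c["R"],t=c["t"]); print(n,-c["R"].T@c["t"],c["camera_matrix"],c["R"])
E
```

```text
{'clock': np.float64(0.0), 'joint_pos': array([ 1.143,  0.241,  0.004,  1.335, -0.   ,  1.571]), 'joint_vel': array([ 0.002, -0.002, -0.001,  0.001,  0.001, -0.001]), 'tau': array([-1.0000e-03, -3.7232e+01,  2.5241e+01,  1.7000e-02, -0.0000e+00,
       -0.0000e+00]), 'eef_pos': array([0.207, 0.454, 0.252]), 'tool_rot': array([ 0.212,  0.977, -0.001, -0.   ]), 'ft_force': array([ 0.649,  0.692, -0.192]), 'ft_torque': array([-0.06 ,  0.023, -0.018]), 'grasp_force': np.float64(0.0), 'grip_width': np.float64(0.086)} 0.022
top [ 0.22334183 -0.04569074  1.54798598] [[466.09763328   0.         322.19214932]
 [  0.         466.09763328 203.42322204]
 [  0.           0.           1.        ]] [[ 0.12103878 -0.99263546  0.00494588]
 [-0.96985717 -0.11931987 -0.21246136]
 [ 0.21148682  0.02091927 -0.97715695]]
side [ 0.31468305 -1.02620247  0.73750066] [[379.05917922   0.         319.7565669 ]
 [  0.         379.05917922 199.63880634]
 [  0.           0.           1.        ]] [[ 0.97711029 -0.21232207  0.01322169]
 [-0.09813949 -0.50503791 -0.85749947]
 [ 0.18874351  0.83657399 -0.51431492]]
```

View pics/top0.png

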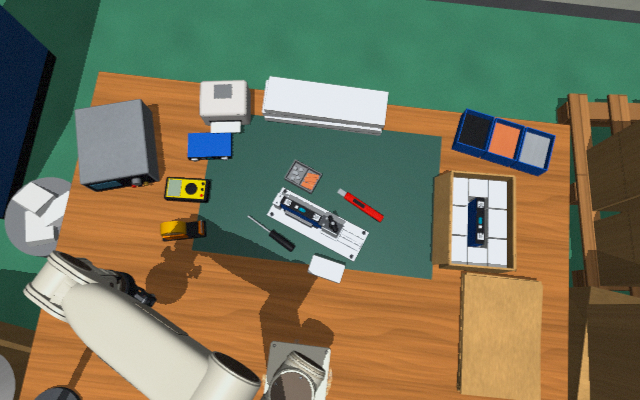

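View pics/side0.png

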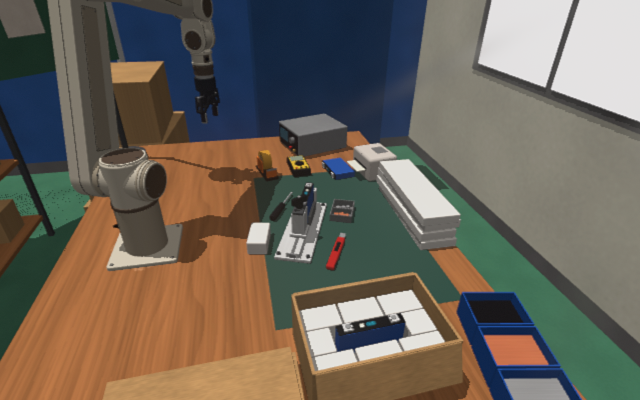

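The top view shows the fixture running from (270,195) to (368,250), with the cell at its upper left and the knob near (331,222). In the side view the fixture is near (302,220). I'll enlarge both.

Run:
```python
import cv2
t=cv2.imread("pics/top0.png")[180:264,262:374]; s=cv2.imread("pics/side0.png")[174:264,260:350]
cv2.imwrite("pics/t1.png",cv2.resize(t,None,fx=7,fy=7,interpolation=cv2.INTER_CUBIC))
cv2.imwrite("pics/s1.png",cv2.resize(s,None,fx=6.5,fy=6.5,interpolation=cv2.INTER_CUBIC))
```

```text
(no output)
```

View pics/t1.png

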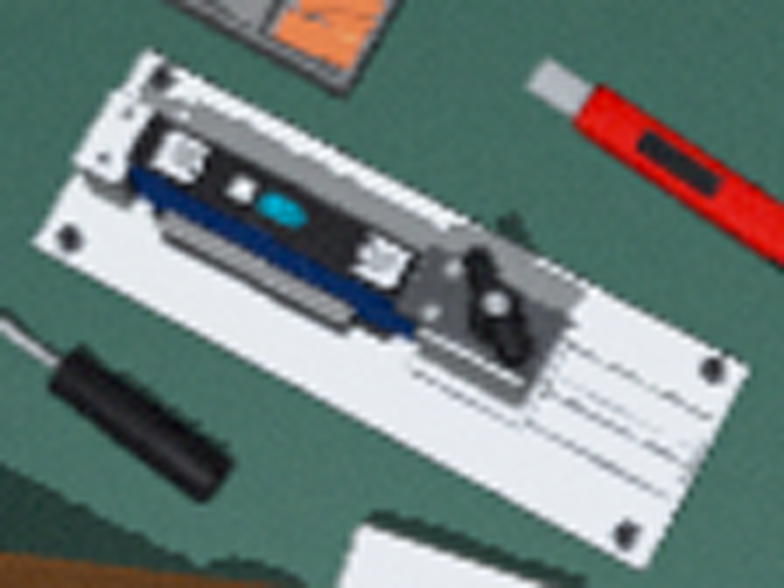

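View pics/s1.png

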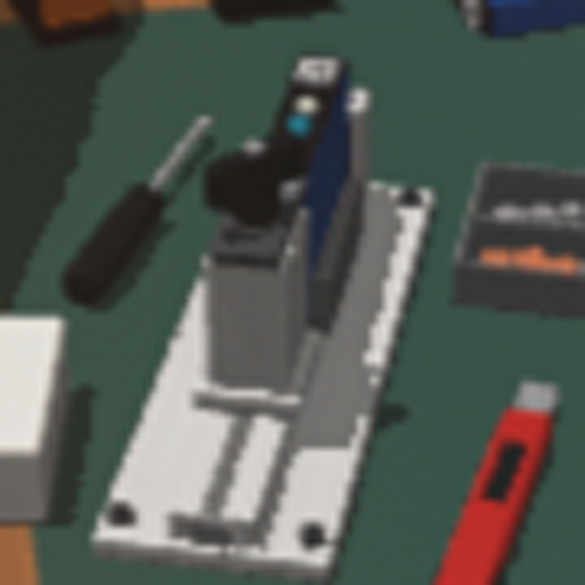

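```bash
cat > h.py <<'E'
import numpy as np, cv2
from scipy.optimize import least_squares
cams={n:np.load(f"{n}.npz") for n in("top","side")}
def proj(n,X):
    c=cams[n]; p=(np.asarray(X)@c["R"].T+c["t"])@c["K"].T; return p[:,:2]/p[:,2:]
def ray(n,uv,z):
    c=cams[n]; d=c["R"].T@np.linalg.inv(c["K"])@np.array([*uv,1.]); o=-c["R"].T@c["t"]; return o+d*(z-o[2])/d[2]
E
python3 - <<'E'
from h import *
T=lambda a:(np.array(a)+.5)/7-.5+[262,180]
S=lambda a:(np.array(a)+.5)/6.5-.5+[260,174]
ft=np.array([[.055,.11,.012],[-.055,.11,.012],[-.055,-.22,.012],[.055,-.22,.012],[0,.051,.116],[0,-.051,.116],[0,-.108,.16]])
pt=T([[150,50],[35,240],[642,568],[748,370],[180,157],[383,262],[497,303]])
fs=np.array([[.055,.11,.012],[-.055,-.22,.012],[.055,-.22,.012],[0,.051,.116]])
ps=S([[434,190],[95,542],[332,570],[316,68]])
def W(q,f): c,s=np.cos(q[2]),np.sin(q[2]); return f@np.array([[c,-s,0],[s,c,0],[0,0,1]]).T+[q[0],q[1],0]
r=lambda q:np.r_[(proj("top",W(q,ft))-pt).ravel(),(proj("side",W(q,fs))-ps).ravel()]
for f in (r,lambda q:r(q)[:14]):
    q=least_squares(f,[.43,-.1,-.5]).x; print(q,np.degrees(q[2]));print(f(q).reshape(-1,2).round(1).tolist())
q=least_squares(r,[.43,-.1,-.5]).x
a,b=[ray("top",T(p),.16)for p in([475,258],[517,352])]
print("wing",a,b,(a+b)/2,np.degrees(np.arctan2(*(a-b)[1::-1])))
print("grip",W(q,np.array([[0,-.108,.148],[0,-.15,.148]])))
from scipy.spatial.transform import Rotation as R
from workcell import bot
o=bot.get_obs();print(R.from_quat(o["tool_rot"]).as_matrix().round(3))
E
```

```text
[ 0.50748911  0.04555282 -0.37046769] -21.22623491247332
[[-0.5, -0.5], [-0.1, 0.4], [0.6, 0.2], [0.6, -0.7], [0.5, -0.4], [0.0, -0.3], [0.3, -0.1], [-0.4, -0.1], [-0.7, -0.7], [-0.7, -0.9], [0.0, 0.1]]
[ 0.50701205  0.04610629 -0.37604662] -21.545884180114673
[[-0.5, -0.5], [-0.2, 0.3], [0.2, 0.6], [0.4, -0.2], [0.4, -0.4], [-0.2, -0.1], [-0.0, 0.2]]
wing [ 0.48639957 -0.04261444  0.16      ] [ 0.44776289 -0.06538929  0.16      ] [ 0.46708123 -0.05400186  0.16      ] 30.517728026117094
grip [[ 0.46838755 -0.05512026  0.148     ]
 [ 0.45318139 -0.0942709   0.148     ]]
[[-0.91   0.415 -0.001]
 [ 0.415  0.91  -0.002]
 [-0.    -0.002 -1.   ]]
```

The fixture fit is good to about half a pixel: knob at (0.468, -0.055), wing axis at about 30° and fixture yaw about -21.3°. Next I'll travel over to the knob.

>>> apply_moves:
  commands:
    - [-0.4,-0.3,0,0]
    - [-0.75,-0.59,0,0]
    - [-0.75,-0.59,0,0]
    - [-0.75,-0.59,0,0]
    - [-0.75,-0.59,0,0]
  claw: 0

```text
clock: 0.52
eef_pos: [0.2475, 0.3767, 0.253]
tool_rot: [0.212, 0.977, -0.0, -0.0]
ft_force: [-0.1, 0.7, -0.1]
grip_width: 0.0854
grasp_force: 0.0
```

>>> apply_moves:
  commands:
    - [-0.75,-0.59,0,0]
    - [-0.75,-0.59,0,0]
    - [-0.75,-0.59,0,0]
    - [-0.75,-0.59,0,0]
    - [-0.75,-0.59,0,0]

```text
clock: 0.93
eef_pos: [0.2912, 0.2919, 0.2531]
tool_rot: [0.212, 0.977, -0.0, -0.0]
ft_force: [0.9, 0.7, 0.4]
grip_width: 0.085
grasp_force: 0.0
```

>>> apply_moves:
  commands:
    - [-0.75,-0.59,0,0]
    - [-0.75,-0.59,0,0]
    - [-0.75,-0.59,0,0]
    - [-0.75,-0.59,0,0]
    - [-0.75,-0.59,0,0]

```text
clock: 1.35
eef_pos: [0.3348, 0.2071, 0.2531]
tool_rot: [0.212, 0.977, -0.0, -0.0]
ft_force: [1.3, 0.5, 0.3]
grip_width: 0.0851
grasp_force: 0.0
```

>>> apply_moves:
  commands:
    - [-0.75,-0.59,0,0]
    - [-0.75,-0.59,0,0]
    - [-0.75,-0.59,0,0]
    - [-0.75,-0.59,0,0]
    - [-0.75,-0.59,0,0]

```text
clock: 1.77
eef_pos: [0.3783, 0.1224, 0.2531]
tool_rot: [0.212, 0.977, -0.0, -0.0]
ft_force: [1.1, -0.1, 0.0]
grip_width: 0.0851
grasp_force: 0.0
```

>>> apply_moves:
  commands:
    - [-0.75,-0.59,0,0]
    - [-0.75,-0.59,0,0]
    - [-0.75,-0.59,0,0]
    - [-0.75,-0.59,0,0]
    - [-0.75,-0.59,0,0]

```text
clock: 2.18
eef_pos: [0.422, 0.0376, 0.2531]
tool_rot: [0.212, 0.977, -0.0, -0.0]
ft_force: [0.0, 0.5, 1.2]
grip_width: 0.0855
grasp_force: 0.0
```

>>> apply_moves:
  commands:
    - [0,0,0,-0.1]
    - [0,0,0,-0.1]
    - [0,0,0,-0.1]
    - [0,0,0,-0.1]
    - [0,0,0,-0.1]

```text
clock: 2.6
eef_pos: [0.4217, 0.0384, 0.253]
tool_rot: [-0.05, 0.999, -0.0, -0.0]
ft_force: [0.3, -0.5, -0.0]
grip_width: 0.0854
grasp_force: 0.0
```

```bash
cat >> h.py <<'E'
from scipy.spatial.transform import Rotation as Ro
def need(o,tgt,yaw):
    "tool-axis shift (units) to tgt as the tool stands, and roll units to bring tool y to world yaw (deg)"
    M=Ro.from_quat(o["tool_rot"]).as_matrix(); y=np.degrees(np.arctan2(M[1,1],M[0,1]))
    print("pos",o["eef_pos"].round(4),"yaw",y.round(2),"tilt",M[:,2].round(4),"q",o["joint_pos"].round(2),"t",o["clock"].round(2))
    print("shift units",(M.T@(np.array(tgt)-o["eef_pos"])/.02).round(3),"roll units",(-((yaw-y+180)%360-180)/60).round(3),"F",o["ft_force"].round(1),"T",o["ft_torque"].round(2),"w",o["grip_width"].round(4),"g",o["grasp_force"].round(1))
E
python3 -c "
from h import *; from workcell import bot
need(bot.get_obs(),[.468,-.0548,.2],120.5)"
```

```text
Traceback (most recent call last):
  File "h.py", line 12, in need
    print("pos",o["eef_pos"].round(4),"yaw",y.round(2),"tilt",M[:,2].round(4),"q",o["joint_pos"].round(2),"t",o["clock"].round(2))
                                                                                                              ^^^^^^^^^^^^^^^^
AttributeError: 'float' object has no attribute 'round'
```

>>> apply_moves:
  commands:
    - [0,0,0,-0.1]
    - [0,0,0,-0.1]
    - [0,0,0,-0.1]
    - [0,0,0,-0.1]
    - [0,0,0,-0.01]

```text
clock: 3.02
eef_pos: [0.4217, 0.0386, 0.2531]
tool_rot: [-0.26, 0.966, -0.0, -0.0]
ft_force: [0.5, -0.1, -0.4]
grip_width: 0.0852
grasp_force: 0.0
```

```bash
sed -i 's/o\["clock"\].round(2)/round(float(o["clock"]),2)/; s/^    M=Ro/    o={k:np.array(v) for k,v in o.items()}; M=Ro/' h.py
python3 -c "
from h import *; from workcell import bot
need(bot.get_obs(),[.468,-.0548,.2],120.5)"
```

```text
pos [0.4217 0.0386 0.2531] yaw 120.18 tilt [-7.e-04 -3.e-04 -1.e+00] q [ 0.09  0.09 -0.18  1.3  -0.   -0.44] t 3.02
shift units [ 0.345 -5.2    2.655] roll units -0.005 F [ 0.5 -0.1 -0.4] T [-0.03  0.01 -0.  ] w 0.0852 g 0.0
```

>>> apply_moves:
  commands:
    - [0.07,-0.6,0.2,0]
    - [0.07,-0.8,0.4,0]
    - [0.07,-0.8,0.4,0]
    - [0.07,-0.8,0.4,0]
    - [0.07,-0.8,0.4,0]

```text
clock: 3.43
eef_pos: [0.4541, -0.0311, 0.2169]
tool_rot: [-0.258, 0.966, -0.0, -0.0]
ft_force: [0.2, 0.2, 0.3]
grip_width: 0.0851
grasp_force: 0.0
```

>>> apply_moves:
  commands:
    - [0,-0.7,0.4,0]
    - [0,-0.5,0.4,0]
    - [0,-0.2,0.05,0]
    - [0,0,0,0]
    - [0,0,0,0]

```text
clock: 3.85
eef_pos: [0.4681, -0.0542, 0.2004]
tool_rot: [-0.259, 0.966, 0.0, -0.0]
ft_force: [0.5, -0.5, -0.3]
grip_width: 0.0854
grasp_force: 0.0
```

```bash
python3 -c "
from h import *; from workcell import bot
need(bot.get_obs(),[.468,-.0548,.152],120.5)
t=bot.camera('top')['image'][180:264,262:374]; s=bot.camera('side')['image'][150:234,250:362]
z=lambda i:cv2.resize(i,None,fx=5,fy=5,interpolation=cv2.INTER_CUBIC)[:,:400*2]
cv2.imwrite('pics/p2.png',np.hstack([z(t)[:,100:500],z(s)[:,50:450]]))"
```

```text
pos [ 0.4681 -0.0542  0.2004] yaw 120.04 tilt [-5.e-04  4.e-04 -1.e+00] q [-0.12  0.22 -0.17  1.19  0.   -0.64] t 3.85
shift units [ 0.018 -0.023  2.419] roll units -0.008 F [ 0.5 -0.5 -0.3] T [-0.02  0.02  0.01] w 0.0854 g 0.0
```

View pics/p2.png

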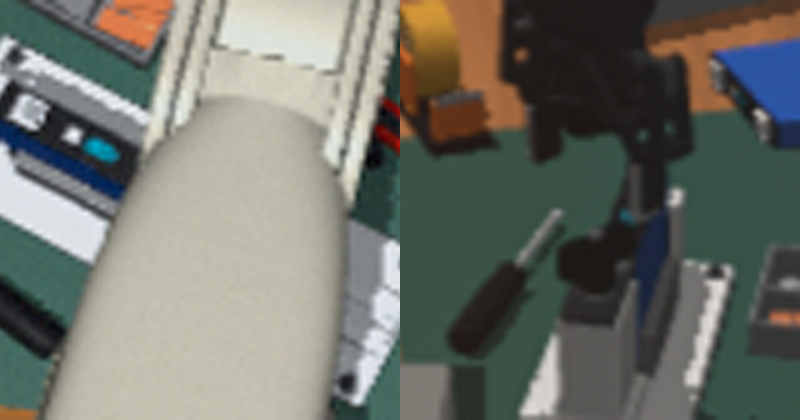

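The arm hides the knob from above. From the side (right half) the open fingers, near (545,150) and (645,180), stand above and either side of the wing knob at (595,260). I'll go down and close.

>>> apply_moves:
  commands:
    - [0,0,0.4,0]
    - [0,0,0.6,0]
    - [0,0,0.6,0]
    - [0,0,0.5,0]
    - [0,0,0.3,0]

```text
clock: 4.37
eef_pos: [0.4676, -0.0538, 0.1511]
tool_rot: [-0.26, 0.966, 0.0, -0.001]
ft_force: [-0.8, -0.1, -1.0]
grip_width: 0.0854
grasp_force: 0.0
```

>>> apply_moves:
  commands:
    - [0,0,0,0]
    - [0,0,0,0]
    - [0,0,0,0]
    - [0,0,0,0]
    - [0,0,0,0]
  claw: 1

```text
clock: 4.78
eef_pos: [0.4688, -0.0544, 0.1529]
tool_rot: [-0.26, 0.966, -0.0, 0.001]
ft_force: [0.1, 0.4, -1.4]
grip_width: 0.0252
grasp_force: 0.0
```

>>> apply_moves:
  commands:
    - [0,0,0,0]
    - [0,0,0,0]
    - [0,0,0,0]
    - [0,0,0,0]
    - [0,0,0,0]

```text
clock: 5.2
eef_pos: [0.4688, -0.0543, 0.1533]
tool_rot: [-0.26, 0.966, -0.0, 0.001]
ft_force: [-0.7, -0.1, 5.4]
grip_width: 0.0209
grasp_force: 58.6
```

```bash
python3 -c "
from h import *; from workcell import bot
need(bot.get_obs(),[.468,-.0548,.152],210)"
```

```text
pos [ 0.4688 -0.0543  0.1533] yaw 120.09 tilt [ 1.7e-03  1.0e-04 -1.0e+00] q [-0.12  0.26 -0.25  1.07  0.   -0.64] t 5.2
shift units [0.048 0.001 0.065] roll units -1.499 F [-0.7 -0.1  5.4] T [ 0.16  0.33 -0.04] w 0.0209 g 58.6
```

Opening is 20.9 mm where the wing is 13 mm thick, so I'll look before turning.

```bash
python3 -c "
from h import *; from workcell import bot
c=bot.camera('side')['image']; cv2.imwrite('pics/side3.png',c)
s=c[165:225,270:340]
cv2.imwrite('pics/p3.png',cv2.resize(s,None,fx=9,fy=9,interpolation=cv2.INTER_CUBIC))
print(proj('side',[[.468,-.0548,.160],[.468,-.0548,.136],[.468,-.0548,.121]]))"
```

```text
[[298.42396174 196.16482856]
 [298.54823927 202.98000328]
 [298.62456807 207.16574911]]
```

View pics/p3.png

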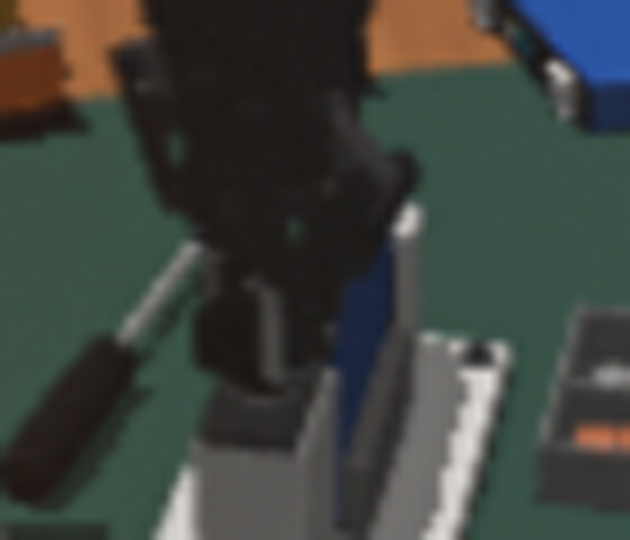

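The fingers are on the knob with the wing end sticking out at (215,330). The pad tips may be catching a wider hub below the wing, so I'll reopen, go 6 mm higher and regrip.

>>> apply_moves:
  commands:
    - [0,0,0,0]
    - [0,0,0,0]
    - [0,0,0,0]
    - [0,0,-0.15,0]
    - [0,0,-0.15,0]
  claw: 0.5

```text
clock: 5.67
eef_pos: [0.4681, -0.0544, 0.1582]
tool_rot: [-0.26, 0.966, 0.0, -0.0]
ft_force: [-0.2, 0.7, -0.5]
grip_width: 0.0426
grasp_force: 0.0
```

>>> apply_moves:
  commands:
    - [0,0,0,0]
    - [0,0,0,0]
    - [0,0,0,0]
    - [0,0,0,0]
    - [0,0,0,0]
  claw: 1

```text
clock: 6.08
eef_pos: [0.4687, -0.0544, 0.1589]
tool_rot: [-0.26, 0.966, -0.0, 0.001]
ft_force: [-1.6, 0.7, 6.7]
grip_width: 0.0168
grasp_force: 58.5
```

>>> apply_moves:
  commands:
    - [0,0,0,0]
    - [0,0,0,0]
    - [0,0,0,0]
    - [0,0,0,0]
    - [0,0,0,0]

```text
clock: 6.5
eef_pos: [0.4687, -0.0544, 0.1589]
tool_rot: [-0.26, 0.966, -0.0, 0.0]
ft_force: [-1.3, -0.4, 6.1]
grip_width: 0.0171
grasp_force: 58.6
```

```bash
python3 -c "
from h import *; from workcell import bot
need(bot.get_obs(),[.468,-.0548,.152],210)"
```

```text
pos [ 0.4687 -0.0544  0.1589] yaw 120.09 tilt [ 1.e-03 -1.e-04 -1.e+00] q [-0.12  0.25 -0.24  1.08 -0.   -0.64] t 6.5
shift units [ 0.039 -0.     0.343] roll units -1.499 F [-1.3 -0.4  6.1] T [ 0.04  0.25 -0.07] w 0.0171 g 58.6
```

>>> apply_moves:
  commands:
    - [0,0,0,-0.05]
    - [0,0,0,-0.08]
    - [0,0,0,-0.08]
    - [0,0,0,-0.08]
    - [0,0,0,-0.08]

```text
clock: 6.92
eef_pos: [0.4686, -0.0543, 0.1589]
tool_rot: [-0.442, 0.897, -0.0, 0.0]
ft_force: [-1.7, -0.2, 6.1]
grip_width: 0.0169
grasp_force: 58.7
```

```bash
python3 -c "
from h import *; from workcell import bot
need(bot.get_obs(),[.468,-.0548,.158],210)"
```

```text
pos [ 0.4686 -0.0543  0.1589] yaw 142.5 tilt [ 1.e-03  2.e-04 -1.e+00] q [-0.12  0.25 -0.24  1.08  0.   -1.03] t 6.92
shift units [0.038 0.009 0.047] roll units -1.125 F [-1.7 -0.2  6.1] T [ 0.09  0.29 -0.14] w 0.0169 g 58.7
```

>>> apply_moves:
  commands:
    - [0,0,0,-0.08]
    - [0,0,0,-0.08]
    - [0,0,0,-0.08]
    - [0,0,0,-0.08]
    - [0,0,0,-0.08]

```text
clock: 7.33
eef_pos: [0.4685, -0.0542, 0.159]
tool_rot: [-0.619, 0.785, -0.0, 0.0]
ft_force: [-1.9, 1.5, 6.5]
grip_width: 0.0168
grasp_force: 58.8
```

```bash
python3 -c "
from h import *; from workcell import bot
need(bot.get_obs(),[.468,-.0548,.158],210)
c=bot.camera('side')['image']; cv2.imwrite('pics/side4.png',c)
a=cv2.imread('pics/side3.png')
z=lambda s:cv2.resize(s[170:220,275:325],None,fx=8,fy=8,interpolation=cv2.INTER_CUBIC)
g=np.hstack([z(a),z(c)]);cv2.imwrite('pics/p4.png',np.clip(g*1.8,0,255))"
```

```text
pos [ 0.4685 -0.0542  0.159 ] yaw 166.49 tilt [ 7.e-04  3.e-04 -1.e+00] q [-0.12  0.25 -0.24  1.08  0.   -1.45] t 7.33
shift units [0.033 0.017 0.049] roll units -0.725 F [-1.9  1.5  6.5] T [ 0.19  0.38 -0.24] w 0.0168 g 58.8[ WARN:0@0.837] global loadsave.cpp:1063 imwrite_ Unsupported depth image for selected encoder is fallbacked to CV_8U.
```

View pics/p4.png

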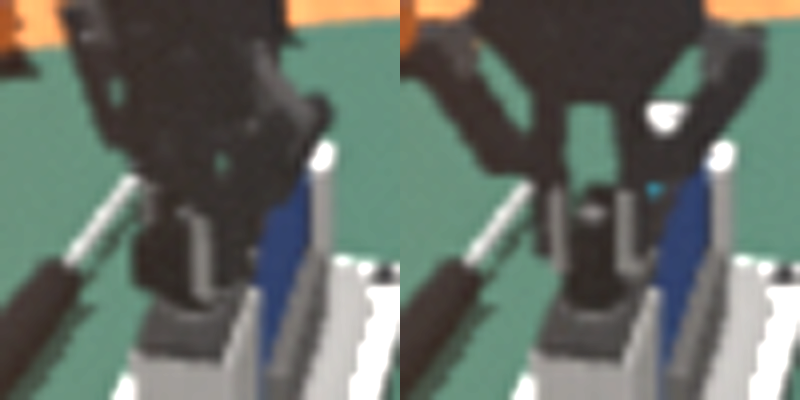

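The wing, at (595,250) in the right half, has turned with the pads and lies squarely between them. I'll finish the quarter turn.

>>> apply_moves:
  commands:
    - [0,0,0,-0.08]
    - [0,0,0,-0.08]
    - [0,0,0,-0.08]
    - [0,0,0,-0.08]
    - [0,0,0,-0.08]

```text
clock: 7.8
eef_pos: [0.4683, -0.0542, 0.159]
tool_rot: [0.769, -0.64, 0.0, -0.0]
ft_force: [-1.9, 1.1, 7.2]
grip_width: 0.0172
grasp_force: 58.8
```

>>> apply_moves:
  commands:
    - [0,0,0,-0.08]
    - [0,0,0,-0.08]
    - [0,0,0,-0.08]
    - [0,0,0,-0.08]
    - [0,0,0,-0.02]

```text
clock: 8.22
eef_pos: [0.4683, -0.0543, 0.159]
tool_rot: [0.87, -0.494, 0.0, -0.0]
ft_force: [-1.5, 0.1, 7.1]
grip_width: 0.0169
grasp_force: 58.8
```

```bash
python3 -c "
from h import *; from workcell import bot
o=bot.get_obs();p=o['eef_pos'];a=-.372
need(o,[p[0]+.037*np.sin(a),p[1]-.037*np.cos(a),p[2]],210)"
```

```text
pos [ 0.4683 -0.0543  0.159 ] yaw -149.17 tilt [ 3.e-04  2.e-04 -1.e+00] q [-0.12  0.25 -0.24  1.08  0.   -2.22] t 8.22
shift units [ 1.135e+00  1.461e+00 -1.000e-03] roll units 0.014 F [-1.5  0.1  7.1] T [ 0.22  0.5  -0.26] w 0.0169 g 58.8
```

Turned 90.7°. Next I'll draw the clamp back 37 mm along fixture -y.

>>> apply_moves:
  commands:
    - [0.06,0.07,0,0]
    - [0.11,0.14,0,0]
    - [0.11,0.14,0,0]
    - [0.11,0.14,0,0]
    - [0.11,0.14,0,0]

```text
clock: 8.63
eef_pos: [0.4627, -0.0684, 0.159]
tool_rot: [0.869, -0.495, -0.0, -0.001]
ft_force: [-1.6, 3.8, 7.7]
grip_width: 0.0166
grasp_force: 58.8
```

>>> apply_moves:
  commands:
    - [0.13,0.17,0,0]
    - [0.13,0.17,0,0]
    - [0.13,0.17,0,0]
    - [0.13,0.17,0,0]
    - [0.11,0.14,0,0]

```text
clock: 9.05
eef_pos: [0.4551, -0.0878, 0.159]
tool_rot: [0.869, -0.495, -0.0, -0.001]
ft_force: [-1.2, 4.0, 7.5]
grip_width: 0.0167
grasp_force: 58.8
```

```bash
python3 -c "
from h import *; from workcell import bot
o=bot.get_obs();a=-.372
need(o,[.4683+.037*np.sin(a),-.0543-.037*np.cos(a),.159],210)"
```

```text
pos [ 0.4551 -0.0878  0.159 ] yaw -149.3 tilt [ 0.0011  0.0023 -1.    ] q [-0.19  0.24 -0.26  1.08  0.   -2.3 ] t 9.05
shift units [ 0.033  0.036 -0.001] roll units 0.012 F [-1.2  4.   7.5] T [ 0.77  0.29 -0.16] w 0.0167 g 58.8
```

It slid about 36 mm at 4 N. Now release, rise and take a fresh look.

>>> apply_moves:
  commands:
    - [0,0,0,0]
    - [0,0,0,0]
    - [0,0,0,0]
    - [0,0,0,0]
    - [0,0,0,0]
  claw: 0

```text
clock: 9.47
eef_pos: [0.4549, -0.0885, 0.158]
tool_rot: [0.869, -0.495, -0.0, 0.0]
ft_force: [0.3, 0.4, -0.3]
grip_width: 0.0764
grasp_force: 0.0
```

>>> apply_moves:
  commands:
    - [0,0,-0.2,0]
    - [0,0,-0.5,0]
    - [0,0,-0.8,0]
    - [0,0,-0.8,0]
    - [0,0,-0.5,0]

```text
clock: 9.88
eef_pos: [0.4556, -0.0887, 0.216]
tool_rot: [0.869, -0.495, 0.001, -0.0]
ft_force: [-0.2, -0.6, -0.3]
grip_width: 0.0855
grasp_force: 0.0
```

>>> apply_moves:
  commands:
    - [0,0,0,0.09]
    - [0,0,0,0.1]
    - [0,0,0,0.1]
    - [0,0,0,0.1]
    - [0,0,0,0.1]

```text
clock: 10.3
eef_pos: [0.455, -0.0886, 0.2146]
tool_rot: [0.713, -0.701, 0.0, -0.0]
ft_force: [-0.5, -0.5, 0.2]
grip_width: 0.0854
grasp_force: 0.0
```

>>> apply_moves:
  commands:
    - [0,0,0,0.1]
    - [0,0,0,0.1]
    - [0,0,0,0.1]
    - [0,0,0,0.07]
    - [0,0,0,0]

```text
clock: 10.72
eef_pos: [0.455, -0.0886, 0.2146]
tool_rot: [-0.567, 0.824, -0.0, 0.0]
ft_force: [0.3, -0.5, -0.4]
grip_width: 0.0854
grasp_force: 0.0
```

```bash
python3 -c "
from h import *; from workcell import bot
need(bot.get_obs(),[.5073,.0458,.2],158.6)
c=bot.camera('side')['image']
cv2.imwrite('pics/p5.png',cv2.resize(c[150:240,270:360],None,fx=6.5,fy=6.5,interpolation=cv2.INTER_CUBIC))"
```

```text
pos [ 0.455  -0.0886  0.2146] yaw 159.03 tilt [ 2.e-04 -1.e-04 -1.e+00] q [-0.19  0.19 -0.16  1.22 -0.   -1.4 ] t 10.72
shift units [-7.209 -0.035  0.727] roll units 0.007 F [ 0.3 -0.5 -0.4] T [0.01 0.02 0.01] w 0.0854 g 0.0
```

View pics/p5.png

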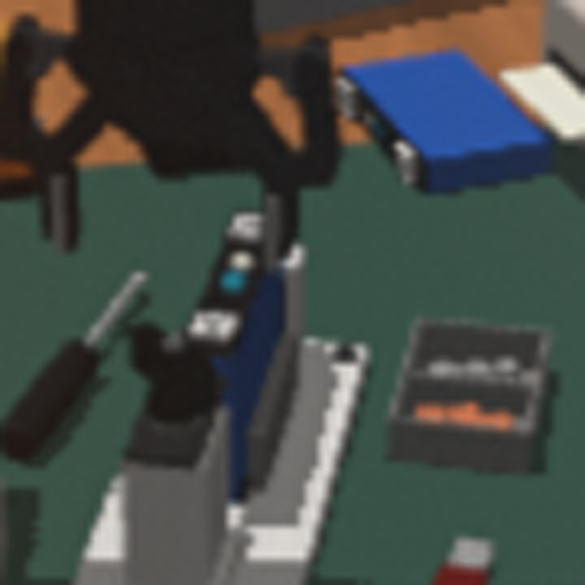

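The clamp now stands clear of the cell: both terminals show at (245,225) and (215,325), with the base plate visible between clamp and cell. Now over to the cell.

>>> apply_moves:
  commands:
    - [-0.5,0,0,0.007]
    - [-0.8,0,0,0]
    - [-0.8,0,0,0]
    - [-0.8,0,0,0]
    - [-0.8,0,0,0]

```text
clock: 11.18
eef_pos: [0.4821, -0.019, 0.2145]
tool_rot: [-0.565, 0.825, -0.0, 0.0]
ft_force: [-0.2, 0.9, -0.5]
grip_width: 0.0851
grasp_force: 0.0
```

>>> apply_moves:
  commands:
    - [-0.8,-0.03,0,0]
    - [-0.8,0,0,0]
    - [-0.8,0,0,0]
    - [-0.6,0,0,0]
    - [-0.5,0,0,0]

```text
clock: 11.6
eef_pos: [0.5082, 0.0463, 0.2143]
tool_rot: [-0.565, 0.825, -0.0, 0.0]
ft_force: [-0.1, -0.3, 0.3]
grip_width: 0.0851
grasp_force: 0.0
```

>>> apply_moves:
  commands:
    - [0,0,0.4,0]
    - [0,0,0.7,0]
    - [0,0,0.7,0]
    - [0,0,0.5,0]
    - [0,0,0.2,0]

```text
clock: 12.02
eef_pos: [0.5063, 0.0447, 0.1622]
tool_rot: [-0.564, 0.826, 0.001, -0.002]
ft_force: [-0.3, 0.6, -1.0]
grip_width: 0.0853
grasp_force: 0.0
```

```bash
python3 -c "
from h import *; from workcell import bot
need(bot.get_obs(),[.5073,.0458,.086],158.6)
c=bot.camera('side')['image']
cv2.imwrite('pics/p6.png',cv2.resize(c[140:230,270:360],None,fx=6.5,fy=6.5,interpolation=cv2.INTER_CUBIC))"
```

```text
pos [0.5063 0.0447 0.1622] yaw 158.65 tilt [-3.8e-03 -6.0e-04 -1.0e+00] q [ 0.09  0.32 -0.13  1.12 -0.   -1.11] t 12.02
shift units [-0.076 -0.037  3.808] roll units 0.001 F [-0.3  0.6 -1. ] T [-0.01  0.03 -0.05] w 0.0853 g 0.0
```

View pics/p6.png

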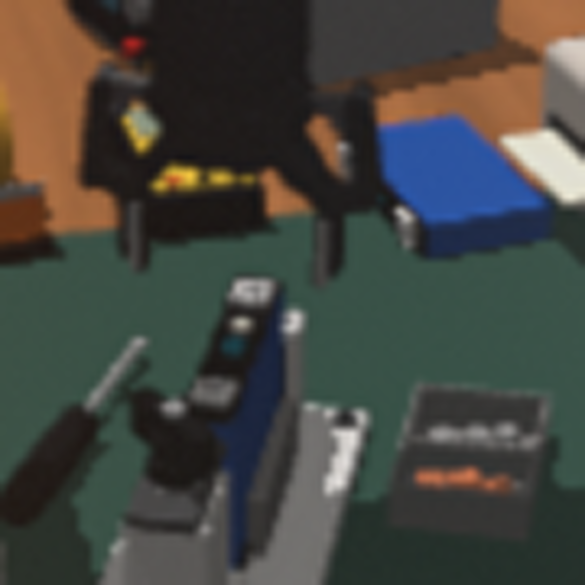

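The fingers, at (135,235) and (325,250), stand either side of the cell's lid. I'll go down in two steps.

>>> apply_moves:
  commands:
    - [0,0,0.3,0]
    - [0,0,0.5,0]
    - [0,0,0.5,0]
    - [0,0,0.4,0]
    - [0,0,0.2,0]

```text
clock: 12.48
eef_pos: [0.507, 0.0452, 0.1247]
tool_rot: [-0.564, 0.826, 0.001, -0.001]
ft_force: [-0.7, 0.9, 0.2]
grip_width: 0.0854
grasp_force: 0.0
```

>>> apply_moves:
  commands:
    - [0,0,0.4,0]
    - [0,0,0.5,0]
    - [0,0,0.5,0]
    - [0,0,0.4,0]
    - [0,0,0.1,0]

```text
clock: 12.9
eef_pos: [0.5066, 0.0453, 0.0863]
tool_rot: [-0.564, 0.826, 0.001, -0.001]
ft_force: [-0.9, 0.4, 0.3]
grip_width: 0.0852
grasp_force: 0.0
```

>>> apply_moves:
  commands:
    - [0,0,0,0]
    - [0,0,0,0]
    - [0,0,0,0]
    - [0,0,0,0]
    - [0,0,0,0]

```text
clock: 13.32
eef_pos: [0.5083, 0.0454, 0.0888]
tool_rot: [-0.564, 0.826, -0.0, 0.0]
ft_force: [1.2, -0.0, -0.1]
grip_width: 0.0854
grasp_force: 0.0
```

```bash
python3 -c "
from h import *; from workcell import bot
need(bot.get_obs(),[.5073,.0458,.086],158.6)"
```

```text
pos [0.5083 0.0454 0.0888] yaw 158.67 tilt [ 1.1e-03  1.0e-04 -1.0e+00] q [ 0.09  0.39 -0.24  0.94 -0.   -1.11] t 13.32
shift units [-0.002  0.052  0.142] roll units 0.001 F [ 1.2 -0.  -0.1] T [ 0.01 -0.04  0.01] w 0.0854 g 0.0
```

>>> apply_moves:
  commands:
    - [0,0.05,0.1,0]
    - [0,0,0,0]
    - [0,0,0,0]
    - [0,0,0,0]
    - [0,0,0,0]
  claw: 1

```text
clock: 13.73
eef_pos: [0.5071, 0.0457, 0.0864]
tool_rot: [-0.564, 0.826, -0.0, 0.0]
ft_force: [-4.7, 2.5, 15.9]
grip_width: 0.0257
grasp_force: 56.0
```

>>> apply_moves:
  commands:
    - [0,0,0,0]
    - [0,0,0,0]
    - [0,0,0,0]
    - [0,0,0,0]
    - [0,0,0,0]

```text
clock: 14.15
eef_pos: [0.5073, 0.0456, 0.0865]
tool_rot: [-0.564, 0.826, -0.0, 0.0]
ft_force: [1.3, -1.3, 0.6]
grip_width: 0.026
grasp_force: 60.3
```

```bash
python3 -c "
from h import *; from workcell import bot
need(bot.get_obs(),[.5073,.0458,.187],158.6)"
```

```text
pos [0.5073 0.0456 0.0865] yaw 158.66 tilt [ 8.e-04 -2.e-04 -1.e+00] q [ 0.09  0.39 -0.24  0.93 -0.   -1.11] t 14.15
shift units [-9.000e-03 -1.000e-03 -5.025e+00] roll units 0.001 F [ 1.3 -1.3  0.6] T [-0.14 -0.27  0.04] w 0.026 g 60.3
```

Gripped with a 26 mm opening and almost no side force. Lift.

>>> apply_moves:
  commands:
    - [0,0,-0.1,0]
    - [0,0,-0.15,0]
    - [0,0,-0.2,0]
    - [0,0,-0.2,0]
    - [0,0,-0.2,0]

```text
clock: 14.57
eef_pos: [0.5061, 0.0457, 0.103]
tool_rot: [-0.564, 0.826, 0.001, -0.001]
ft_force: [0.6, -0.4, -8.1]
grip_width: 0.0255
grasp_force: 60.3
```

>>> apply_moves:
  commands:
    - [0,0,-0.25,0]
    - [0,0,-0.25,0]
    - [0,0,-0.25,0]
    - [0,0,-0.25,0]
    - [0,0,-0.25,0]

```text
clock: 14.98
eef_pos: [0.5066, 0.0458, 0.1288]
tool_rot: [-0.564, 0.826, 0.0, -0.0]
ft_force: [0.2, 0.2, -8.1]
grip_width: 0.0257
grasp_force: 60.4
```

>>> apply_moves:
  commands:
    - [0,0,-0.3,0]
    - [0,0,-0.3,0]
    - [0,0,-0.3,0]
    - [0,0,-0.3,0]
    - [0,0,-0.3,0]

```text
clock: 15.4
eef_pos: [0.5069, 0.0457, 0.159]
tool_rot: [-0.564, 0.826, -0.0, 0.0]
ft_force: [0.1, -0.3, -8.6]
grip_width: 0.0255
grasp_force: 60.4
```

>>> apply_moves:
  commands:
    - [0,0,-0.3,0]
    - [0,0,-0.3,0]
    - [0,0,-0.3,0]
    - [0,0,-0.2,0]
    - [0,0,-0.1,0]

```text
clock: 15.82
eef_pos: [0.5073, 0.0457, 0.1832]
tool_rot: [-0.564, 0.826, -0.0, 0.001]
ft_force: [-0.3, -0.1, -8.5]
grip_width: 0.0259
grasp_force: 60.5
```

>>> apply_moves:
  commands:
    - [0,0,-0.1,0]
    - [0,0,-0.05,0]
    - [0,0,0,0]
    - [0,0,0,0]
    - [0,0,0,0]

```text
clock: 16.23
eef_pos: [0.5067, 0.0457, 0.185]
tool_rot: [-0.564, 0.826, 0.0, -0.0]
ft_force: [0.6, -0.3, -9.1]
grip_width: 0.0258
grasp_force: 60.5
```

>>> apply_moves:
  commands:
    - [0,0,0,0]
    - [0,0,0,0]
    - [0,0,0,0]
    - [0,0,0,0]
    - [0,0,0,0]

```text
clock: 16.65
eef_pos: [0.5069, 0.0457, 0.1853]
tool_rot: [-0.564, 0.826, 0.0, -0.0]
ft_force: [-0.8, -0.3, -7.4]
grip_width: 0.0257
grasp_force: 60.5
```

```bash
python3 -c "
from h import *; from workcell import bot
need(bot.get_obs(),[.5073,.0456,.1865],158.6)
c=bot.camera('side')['image']
cv2.imwrite('pics/p7.png',cv2.resize(c[120:230,250:360],None,fx=5.4,fy=5.4,interpolation=cv2.INTER_CUBIC))"
```

```text
pos [0.5069 0.0457 0.1853] yaw 158.67 tilt [-1.e-04  0.e+00 -1.e+00] q [ 0.09  0.3  -0.1   1.17  0.   -1.11] t 16.65
shift units [-0.002 -0.022 -0.061] roll units 0.001 F [-0.8 -0.3 -7.4] T [ 0.06 -0.01 -0.04] w 0.0257 g 60.5
```

View pics/p7.png

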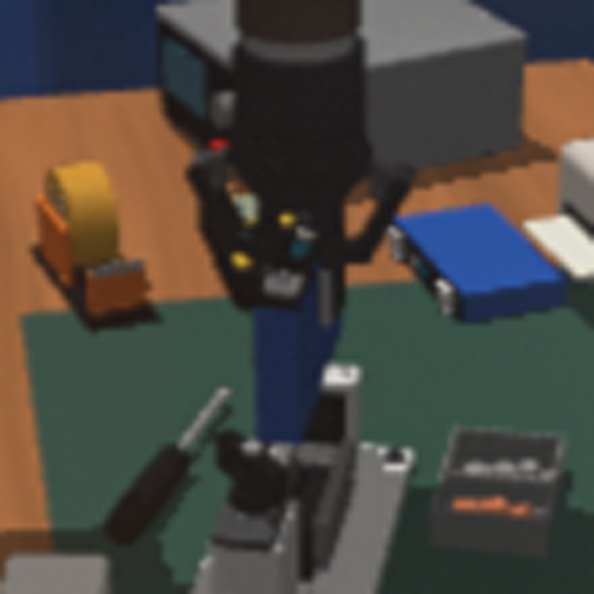

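The cell, at (290,370), hangs upright over the fixture, 99 mm up and still. The bystanders in view have not moved. Handing in.

```bash
python3 -c "
from workcell import bot
print(bot.job_done())"
```

```text
the job is handed in; nothing more can be done
None
```

I loosened the knob about 90° anticlockwise, drew the clamp back about 36 mm, and handed the job in at about 17 s with the cell held level and still, about 99 mm above its seat.

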